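# Set up the camera display on the shop counter

### The arm

A 6-joint arm with a two-finger parallel gripper is mounted at the origin on the work surface. World frame = base frame: x ahead of the robot, y to its left, z up, the work surface at z = 0. Lengths are in mm, angles in degrees, forces in N, time in s.
With the tool pointing down it reaches from about 300 to 850 mm from the base axis. Payload 4.2 kg.
Tool frame: the origin (TCP) lies between the finger pads; the fingertips stand 14 mm ahead of it and the grasp point (between the pads) lies 5 mm behind it; z points along the fingers, y is the line along which they close (so a half turn about z gives the same grasp; the last joint's range is limited). The gripper opens to 91 mm and grips with 3 to 60 N. Pads are 32 mm wide; open, the fingers measure 118 mm over their backs; the gripper's body (76 mm by 178 mm) begins 60 mm behind the grasp point.
Start: joints at [74.026, 18.312, 89.639, -0, 72.044, -1.146], TCP at [147.156, 555.866, 227.976] pointing down, gripper open.
Joint ranges: [-177.97, 177.97], [-48.28, 115.42], [12.27, 149.76], [-77.06, 257.06], [2.81, 150.46], [-146.56, 146.56]. Speed limits (degrees/s): [147.25, 147.25, 180, 180, 180, 180].

### API

Orientations are given as [roll, pitch, yaw] about the fixed x, y, z axes, in that order (R = Rz(yaw) Ry(pitch) Rx(roll)).
In Python, from workcell import * gives the robot as it stands. The module is installed in compiled form; this text tells all that it offers.
- The arm moves only by the tool send_rows, never from a script. Its argument "deltas" is a list of rows, each a list of 2 entries, a list of its own where there are three numbers: the shift along the tool's x, y, z normalised to -1 to 1, where 1 is 0.5 m, then the turn, a rotation vector about the tool's x, y, z normalised to -1 to 1, where 1 is 0.5 rad. A call has 1 to 10 rows; each row shifts and turns the commanded pose from where the row before left it, along the tool's axes as they then stand; what a row does not reach is not made up. A row lasts 1/10 s, in which the tool goes at most 50 mm and 8.59 degrees, less where a joint would pass 70% of its speed; a pose out of reach is approached as far as the arm can. A call with a number of a shift or a turn outside -1 to 1 is refused whole. A call with a gripper value outside its range is refused whole. "grip" is the closure, from 0 (fully open) to 1 (shut), set as the call begins (left out, the last holds). The fingers move at their own pace and stop on an object; "grip_force" is the grip in N (left out, the last holds). Time passes only in rows, so rows that do not move let the fingers close. It gives the time, the measured TCP pose, the force, the opening and the grip force at its end, in the units of the state.
- state(): the state, without advancing time (a new reading comes with each control period).
- grab_frame(name): name is "scene" or "top" or "wrist"; returns the picture (400x640x3 uint8, red, green, blue); there is no depth.
- calibration(name): a dict with "mtx" (3x3 intrinsics, pixels), "D" ([k1, k2, p1, p2, k3] as OpenCV has them; the pictures are not rectified), "R" (3x3) and "t" (3): a world point X has camera coordinates R X + t. Camera axes: x right, y down, z forward; pixel columns grow to the right and rows downward; lengths in mm; the calibration is good to about 2 mm. A picture is of the moment at which its call begins: read the wrist's pose just before it. calibration takes no time and is no camera call; for the wrist camera it gives the pose at the moment of the call.
- job_done(): hands the job in; it is judged then, once.
Trained networks look in the newest picture that a camera, given by its name, has taken for a name from the list of things; names that differ only in an ending like _2 or _b are one class to them, and where a whole thing is asked for, a point or a joint stands for the part that bears it (a point fixed in the world has none). Each returns a list of dicts, best first, with "p" (0 to 1); they miss things now and then, are a little off and sometimes report something else, mostly with a low value. They report only what shows in the picture. A call takes as long as a camera call. They do not tell look-alikes from the thing itself.
- trace(camera, label): "pixels" (400x640 bool, what is visible of it) and "bbox" ([left, top, width, height] in pixels, round what is visible of it).
The state is a dict: "time_s": time; "qpos": joint angles; "qvel": joint speeds; "effort": joint torques, N m; "ee_pos": TCP position; "ee_rot": TCP orientation; "force": force on the tool from outside, world axes, zero at the start; "torque": the same for the moment, N m; "gripper_width": finger opening in mm; "gripper_force": force on a finger pad.
Only numpy, scipy, OpenCV 4.12 (cv2) and the standard library are available. Lean on these libraries where they do the work, as an engineer would, in place of code of your own. Each camera call takes 0.05 s, during which the arm holds its last target. There are 200 camera calls.

### The job

Set up the camera display: put the larger carton centred on the square stand and squared up with it, the dome camera on the middle of that carton's top, and the bullet camera in the middle of the round stand. Put the smaller carton on the counter exactly midway between the two stands, in line with their centres. Leave everything upright, and leave the power adapter, the jar and the screwdriver where they are.

Things in the scene. Friction and masses are not known exactly. Their poses are not given: they have to be found in the camera images.
- big_carton: Larger carton, loose: closed rigid box, white with a green band round its sides near the top and a plain white label on its white top; 90 (its x) x 64 (its y) x 60 mm high; about 0.25 kg. Origin: centre of the underside; z up.
- small_carton: Smaller carton, loose: the same look as the larger one but 64 (its x) x 44 (its y) x 36 mm high; about 0.1 kg. Origin: centre of the underside; z up.
- dome_camera: Dome camera, loose: white round upright-sided base 62 mm in diameter and 24 mm high, with a black dome 48 mm in diameter on it, 47 mm high in all; about 0.16 kg. Origin: centre of the underside; z up.
- bullet_camera: Bullet camera, loose, white: round foot 64 mm across, 10 mm high; 20 mm post; over the foot's centre a level flat-sided body 88 (its x) x 40 (its y) mm, from 42 to 82 mm above the underside, under a thin grey visor 100 x 40 mm (83 mm high in all); black lens at the -x end. About 0.22 kg. Origin: centre of the foot's underside; z up.
- square_stand: Square stand, fixed: black flat slab 110 x 110 mm, 12 mm high. Origin: centre of the underside, at counter height; x and y along its edges. The round stand's centre lies 250 mm away along its own +y or -y, so the line between the stands runs along its y.
- round_stand: Round stand, fixed: black flat disc 110 mm in diameter, 12 mm high. Origin: centre of the underside, at counter height; z up.
- adapter: Bystander: black power adapter, a block 50 x 85 x 30 mm lying beyond the stands. Origin: centre of the underside. Not to be disturbed.
- jar: Bystander: clear jar with a steel cap, 56 mm in diameter, 65 mm high, to the right. Origin: centre of the underside. Not to be disturbed.
- screwdriver: Bystander: screwdriver with a black handle, 160 mm long along its x, lying to the left. Not to be disturbed.
There are look-alikes about, which are no part of the job. Leave any blue or purple look-alike of the bullet_camera alone. What is shaped like the dome_camera but blue or orange is not meant.

How it is judged:
By the outcome, as a careful person would: the job done as asked, in the order asked, and still so for the second after the job is handed in, with the robot touching nothing.
It also fails if it takes over 128 s, if anything falls off the work surface, if the arm or the gripper's body presses on something with over 40 N, if the wrist force passes 120 N, or if a joint passes its speed limit or range.

## Working session

There is one attempt and no reset: what is moved stays moved. The work goes in short steps, Python scripts to look and compute and a tool call to move; the robot and the scene stay as the last step left them, time stands still between calls to the robot, and variables do not carry over. Pictures are saved under pics/ and viewed, at most 14 in all, crops included, and the job is handed in when it is done.

Besides the shell and the picture viewer there is one more tool, called after "Request:" as name([rows], argument=value, ...), one row to a line, values as JSON. send_rows: Moves the arm, as the interface text tells. Scaled input: -1 to 1 covers 0.5 m each way for a shift and 0.5 rad each way for a turn. Its arguments: {"type":"object","properties":{"deltas":{"type":"array","items":{"type":"array"}},"grip":{"type":"number"},"grip_force":{"type":"number"}},"required":["deltas"]}

```bash
mkdir -p pics
cat > h.py <<'E'
import numpy as np, cv2
from workcell import *
def save(n,im): cv2.imwrite('pics/'+n+'.png',im[:,:,::-1])
def ray(c,px):
    u=cv2.undistortPoints(np.array(px,float).reshape(-1,1,2),np.array(c['mtx']),np.array(c['D']))[:,0]
    R=np.array(c['R']);t=np.array(c['t']).ravel()
    return -R.T@t,(np.c_[u,np.ones(len(u))])@R
def onz(c,px,z):
    o,d=ray(c,px); return o+d*((z-o[2])/d[:,2])[:,None]
def proj(c,X):
    R=np.array(c['R'],float);t=np.array(c['t'],float)
    return cv2.projectPoints(np.array(X,float).reshape(-1,1,3),cv2.Rodrigues(R)[0],t,np.array(c['mtx']),np.array(c['D']))[0][:,0]
E
python3 - <<'E'
from h import *
for n in('scene','top'):
    save(n+'0',grab_frame(n)); c=calibration(n); o,_=ray(c,[[320,200]]); print(n,o.round(), onz(c,[[320,200]],0).round())
    for l in('big_carton','small_carton','dome_camera','bullet_camera','square_stand','round_stand','adapter','jar','screwdriver'):
        print(l,[(round(float(r['p']),2),[int(v) for v in r['bbox']]) for r in trace(n,l)])
print(state())
E
```

```text
scene [ 911.  620. 1085.] [[561. -55.   0.]]
big_carton [(0.59, [369, 191, 40, 40])]
small_carton [(0.74, [338, 145, 27, 28])]
dome_camera [(0.66, [278, 98, 23, 23]), (0.65, [292, 121, 18, 21]), (0.59, [324, 101, 21, 24]), (0.36, [266, 173, 53, 48])]
bullet_camera [(0.83, [405, 255, 36, 50]), (0.78, [431, 316, 47, 36]), (0.58, [470, 274, 49, 34])]
square_stand [(0.55, [265, 172, 56, 48])]
round_stand [(0.78, [320, 247, 44, 41]), (0.66, [369, 188, 40, 41]), (0.33, [338, 351, 70, 32])]
adapter [(0.72, [241, 233, 27, 37])]
jar [(0.75, [234, 106, 12, 24]), (0.47, [265, 175, 54, 41])]
screwdriver [(0.73, [338, 351, 68, 31])]
top [ 339.  -17. 1221.] [[562.  -7.   0.]]
big_carton [(0.87, [283, 226, 24, 31])]
small_carton [(0.63, [350, 232, 17, 21]), (0.25, [296, 127, 27, 15])]
dome_camera [(0.88, [411, 248, 21, 17]), (0.74, [440, 208, 17, 18]), (0.63, [252, 169, 33, 37]), (0.56, [402, 207, 22, 21])]
bullet_camera [(0.97, [172, 257, 37, 33]), (0.92, [162, 205, 33, 31]), (0.74, [207, 209, 23, 35])]
square_stand [(0.75, [293, 128, 29, 15]), (0.73, [327, 163, 40, 33])]
round_stand [(0.64, [252, 168, 35, 37])]
adapter [(0.67, [297, 127, 27, 17])]
jar [(0.87, [436, 160, 26, 18])]
screwdriver []
{'time_s': 1.0, 'qpos': array([ 7.40271102e+01,  1.83114941e+01,  8.96382542e+01, -3.21786181e-04,
        7.20429777e+01, -1.14568727e+00]), 'qvel': array([-0.06861007, -0.11151689, -0.08161904, -0.02065827, -0.02454196,
       -0.06716634]), 'effort': array([ 6.79474124e-04, -4.12357092e+01, -2.32226980e+01,  7.26223458e-02,
        3.79124586e-02, -7.14675551e-06]), 'ee_pos': array([147.15122717, 555.87945948, 227.98506243]), 'ee_rot': array([1.79992734e+02, 4.51504340e-04, 1.65172897e+02]), 'force': array([-0.31421902, -0.52824338, -0.70090025]), 'torque': array([-0.02647483,  0.05334761, -0.03274464]), 'gripper_force': 0.0, 'gripper_width': 91.14897040645647}
```

Run:
```python
import cv2
a=cv2.imread('pics/top0.png')[100:310,140:480]; b=cv2.imread('pics/scene0.png')[70:400,210:560]
cv2.imwrite('pics/a.png',cv2.resize(a,None,fx=2.35,fy=2.35,interpolation=2))
cv2.imwrite('pics/b.png',cv2.resize(b,None,fx=1.8,fy=1.8,interpolation=2))
```

```text
(no output)
```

View pics/a.png

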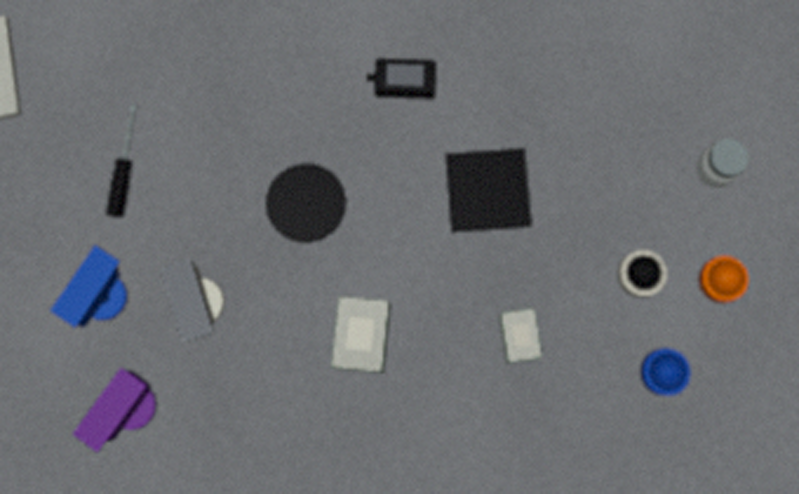

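View pics/b.png

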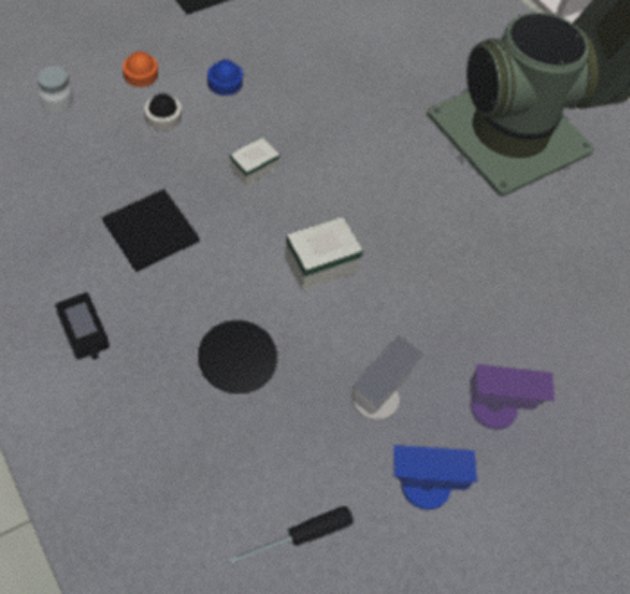

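Candidates in the top picture:
- **Bullet camera:** grey/white at (218,227), blue at (178,220) and purple at (185,273). I choose the grey/white one.
- **Dome camera:** white base with black dome at (414,216), orange at (448,218) and blue at (423,257). I choose the white one.
- **Cartons:** big at (293,242), small at (361,242).
- **Stands:** square at (348,180), round at (270,186). The black block at (312,133) is the adapter.

Next I'll get rough positions.

Run:
```python
from h import *
# rough: pixel centres (top cam) & scene -> triangulate
top={'bullet_visor':(140+190/2.35,100+300/2.35),'dome':(413.6,215.7),'big':(293.4,242),'small':(361.7,242.3),'sq':(347.8,181),'rd':(270.2,186),'adapter':(312,133),'jar':(449,169)}
sc={'bullet_visor':(210+388/1.8,70+375/1.8),'dome':(210+162/1.8,70+103/1.8),'big':(210+323/1.8,70+245/1.8),'small':(210+254/1.8,70+157/1.8),'sq':(210+151/1.8,70+229/1.8),'rd':(210+238/1.8,70+356/1.8)}
a,b=calibration('top'),calibration('scene')
for k in top:
    o,d=ray(a,[top[k]]); 
    if k in sc:
        p,e=ray(b,[sc[k]]); d,e=d[0],e[0]
        s=np.linalg.lstsq(np.c_[d,-e],p-o,rcond=None)[0]; X=(o+d*s[0]+p+e*s[1])/2
        print(k,X.round(1),'gap',np.linalg.norm(o+d*s[0]-p-e*s[1]).round(1))
    else: print(k,onz(a,[top[k]],30).round())
c=calibration('wrist'); s=state()
from scipy.spatial.transform import Rotation as Ro
R=Ro.from_euler('xyz',s['ee_rot'],degrees=True).as_matrix()
cp=-np.array(c['R']).T@np.array(c['t']).ravel()
print('cam in tool',R.T@(cp-s['ee_pos']),'\naxes (cols) in tool\n',(R.T@np.array(c['R']).T).round(3), c['mtx'],c['D'])
```

```text
bullet_visor [469.3 294.3  64.1] gap 6.4
dome [ 501.7 -296.1   32.7] gap 0.5
big [425.9  75.2  47.8] gap 1.1
small [ 422.1 -132.2   24.1] gap 3.3
sq [621.4 -96.8   1.2] gap 3.3
rd [609.3 153.7   2.6] gap 3.7
adapter [[778.  15.  30.]]
jar [[ 649. -419.   30.]]
cam in tool [ 8.37002778e+01 -2.71258879e-02 -1.55690332e+02] 
axes (cols) in tool
 [[-0.001 -0.955 -0.296]
 [ 1.    -0.001 -0.   ]
 [ 0.    -0.296  0.955]] [[327.47250577   0.         316.90181376]
 [  0.         327.47250577 203.54181212]
 [  0.           0.           1.        ]] [-0.06407782  0.          0.          0.          0.        ]
```

Request:
send_rows([
  [[-0.085, -0.05, 0], [0, 0, 0]],
  [[-0.085, -0.05, 0], [0, 0, 0]],
  [[-0.085, -0.05, 0], [0, 0, 0]],
  [[-0.085, -0.05, 0], [0, 0, 0]],
  [[-0.085, -0.05, 0], [0, 0, 0]],
  [[-0.085, -0.05, 0], [0, 0, 0]],
  [[-0.085, -0.05, 0], [0, 0, 0]],
  [[-0.085, -0.05, 0], [0, 0, 0]],
  [[-0.085, -0.05, 0], [0, 0, -0.262]],
  [[-0.085, -0.05, 0], [0, 0, -0.262]],
])

```text
time_s: 2.0
ee_pos: [498.5, 208.9, 228.3]
ee_rot: [180.0, 0.0, -179.7]
force: [0.6, 1.6, 0.7]
gripper_width: 91.2
gripper_force: 0.0
```

Request:
send_rows([
  [[0, 0, 0], [0, 0, 0]],
  [[0, 0, 0], [0, 0, 0]],
])

```text
time_s: 2.2
ee_pos: [498.0, 210.1, 227.6]
ee_rot: [180.0, -0.1, 179.9]
force: [-0.6, 0.1, 0.2]
gripper_width: 91.0
gripper_force: 0.0
```

```bash
cat >> h.py <<'E'
import pickle
def snap(n):
    c=calibration('wrist'); s=state(); im=grab_frame('wrist'); save(n,im)
    pickle.dump((c,s,im),open(n+'.pkl','wb')); return c,s,im
E
python3 - <<'E'
from h import *
c,s,im=snap('w1'); print(s['ee_pos'],s['ee_rot'],s['qpos'])
E
```

```text
[497.99782703 210.11854052 227.62501729] [ 1.79985217e+02 -5.68468227e-02  1.79854738e+02] [ 2.16363213e+01  1.52414822e+01  9.41164064e+01  3.68972585e-02
  7.06894180e+01 -6.82306250e+01]
```

View pics/w1.png

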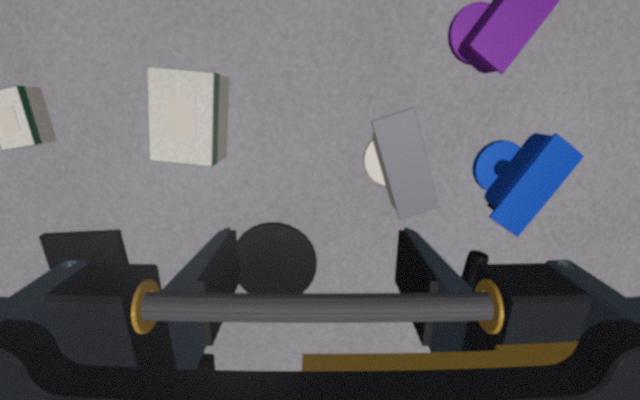

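w1 shows:
- the big carton at (183,117)
- the small carton at (15,118)
- the white bullet camera, with grey visor at (405,162) and white foot at (375,162)
- the round stand at (273,260)

The blue and purple look-alikes are at (535,185) and (510,30). I'll take two more views.

Request:
send_rows([
  [[-0.025, -0.084, 0], [0, 0, 0]],
  [[-0.025, -0.084, 0], [0, 0, 0]],
  [[-0.025, -0.084, 0], [0, 0, 0]],
  [[-0.025, -0.084, 0], [0, 0, 0]],
  [[-0.025, -0.084, 0], [0, 0, 0]],
  [[0, 0, 0], [0, 0, 0]],
  [[0, 0, 0], [0, 0, 0]],
  [[0, 0, 0], [0, 0, 0]],
])

```text
time_s: 3.05
ee_pos: [559.7, 2.7, 228.0]
ee_rot: [180.0, -0.0, -179.8]
force: [-0.6, 1.1, -0.3]
gripper_width: 91.0
gripper_force: 0.0
```

Run:
```python
from h import *
c,s,im=snap('w2'); print(s['ee_pos'],s['ee_rot'])
```

```text
[559.68728422   2.71690411 228.01872044] [ 1.79956518e+02 -2.26712645e-02 -1.79837050e+02]
```

Request:
send_rows([
  [[-0.093, 0.02, 0], [0, 0, 0]],
  [[-0.093, 0.02, 0], [0, 0, 0]],
  [[-0.093, 0.02, 0], [0, 0, 0]],
  [[0, 0, 0], [0, 0, 0]],
  [[0, 0, 0], [0, 0, 0]],
  [[0, 0, 0], [0, 0, 0]],
])

```text
time_s: 3.7
ee_pos: [698.6, 32.0, 228.1]
ee_rot: [180.0, -0.1, -179.9]
force: [-0.1, -0.2, 0.1]
gripper_width: 91.1
gripper_force: 0.0
```

Run:
```python
from h import *
c,s,im=snap('w3'); print(s['ee_pos'],s['ee_rot'])
for n in ('w1','w2','w3'):
    im=pickle.load(open(n+'.pkl','rb'))[2]
    g=cv2.GaussianBlur(im,(5,5),0).astype(int); v=g.max(2)
    h=cv2.cvtColor(g.astype(np.uint8),cv2.COLOR_RGB2HSV)
    print(n,'grey bg',np.median(g[:200].reshape(-1,3),0))
    for nm,m in (('dark',v<75),('white',v>165)):
        k,l,st,ce=cv2.connectedComponentsWithStats(m.astype(np.uint8))
        print(nm,[(st[i].tolist(),ce[i].round(1).tolist()) for i in range(1,k) if st[i,4]>150])
```

```text
[698.5642425   31.97115493 228.13071861] [ 1.79996590e+02 -5.95135260e-02 -1.79869762e+02]
w1 grey bg [141. 139. 143.]
dark [([460, 0, 38, 72, 514], [475.8, 45.0]), ([19, 87, 21, 56, 266], [29.2, 113.9]), ([0, 223, 640, 177, 67272], [302.1, 326.3])]
white [([148, 68, 65, 98, 5860], [179.8, 115.6]), ([0, 87, 33, 62, 1477], [12.4, 120.8]), ([492, 135, 91, 100, 3494], [537.2, 185.2]), ([364, 142, 21, 43, 477], [372.9, 164.6]), ([477, 142, 42, 47, 911], [493.2, 160.7])]
w2 grey bg [146. 144. 148.]
dark [([28, 112, 42, 39, 1272], [48.9, 131.7]), ([0, 175, 640, 225, 69315], [316.1, 316.7]), ([607, 207, 33, 59, 1169], [625.3, 236.9]), ([295, 322, 70, 35, 1337], [327.2, 334.1])]
white [([0, 0, 37, 38, 239], [24.2, 24.5]), ([358, 0, 81, 102, 6706], [397.7, 48.3]), ([157, 13, 53, 71, 2802], [183.1, 48.0]), ([546, 80, 35, 57, 1259], [562.7, 110.5]), ([29, 104, 49, 55, 593], [58.7, 129.5])]
w3 grey bg [154. 151. 155.]
dark [([0, 0, 25, 24, 522], [10.9, 10.4]), ([379, 49, 96, 100, 7471], [426.7, 98.3]), ([150, 59, 106, 103, 9289], [204.1, 109.3]), ([615, 94, 25, 68, 1065], [630.1, 133.3]), ([270, 224, 77, 45, 1744], [305.3, 242.2]), ([0, 229, 640, 171, 56803], [312.6, 336.9])]
white [([0, 0, 33, 33, 320], [19.2, 19.5])]
```

View pics/w2.png

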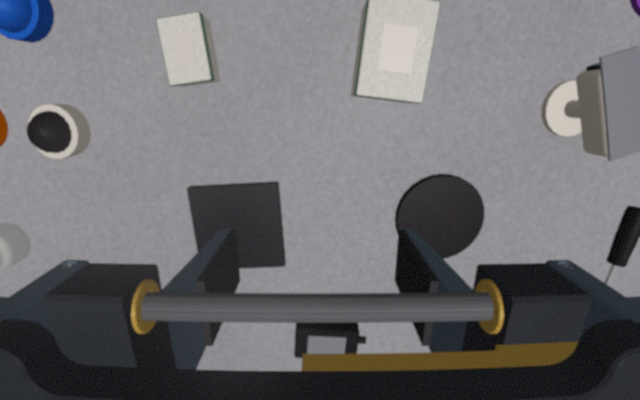

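View pics/w3.png

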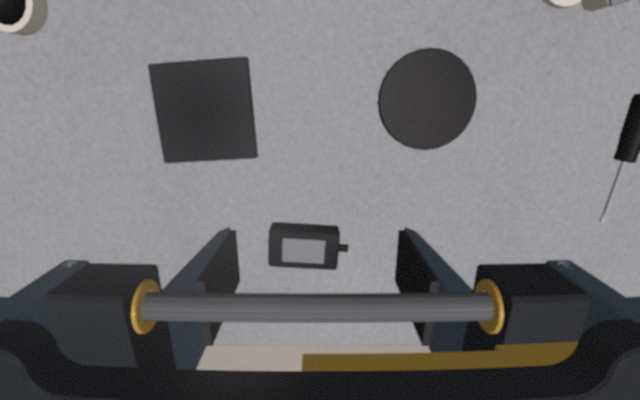

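w2 shows the white dome camera at (55,130), the small carton at (184,48), the big carton at (398,50), the bullet camera's foot at (567,108), the square stand at (237,222) and the round stand at (440,215). w3 shows the square stand at (204,109), the round stand at (427,98) and the adapter at (304,245). Next I'll fit the outlines across the views.

```bash
cat >> h.py <<'E'
from scipy.optimize import minimize
def rect(x,y,z,a,lx,ly):
    a=np.radians(a);P=np.array([[1,1],[-1,1],[-1,-1],[1,-1]])*[lx/2,ly/2]
    P=P@np.array([[np.cos(a),np.sin(a)],[-np.sin(a),np.cos(a)]])
    return np.c_[P+[x,y],np.full(4,z)]
def circ(x,y,z,r):
    t=np.linspace(0,2*np.pi,72,endpoint=False); return np.c_[x+r*np.cos(t),y+r*np.sin(t),np.full(72,z)]
def render(c,pts):
    p=cv2.convexHull(proj(c,pts).astype(np.float32))[:,0]
    m=np.zeros((800,1280),np.uint8); cv2.fillConvexPoly(m,np.round((p*2+.5)*256).astype(np.int32),255,cv2.LINE_AA,8)
    return cv2.GaussianBlur(cv2.resize(m,(640,400),interpolation=cv2.INTER_AREA).astype(np.float32)/255,(0,0),1.5)
def fit(model,p0,step,views):
    # views: (calib, mask(0..1), (x0,y0,x1,y1))
    ms=[cv2.GaussianBlur(m.astype(np.float32),(0,0),1.5) for _,m,_ in views]
    def cost(p):
        e=0
        for (c,_,(a,b,d,f)),m in zip(views,ms): e+=((render(c,model(p))-m)[b:f,a:d]**2).sum()
        return e
    p0=np.array(p0,float); S=np.vstack([p0,p0+np.diag(step)])
    for _ in range(2):
        r=minimize(cost,S[0],method='Nelder-Mead',options=dict(initial_simplex=S,xatol=.02,fatol=.05,maxiter=600)); S=np.vstack([r.x,r.x+np.diag(step)*.4])
    return r.x.round(2),round(r.fun,1)
def V(n): return pickle.load(open(n+'.pkl','rb'))
def mx(im): return cv2.GaussianBlur(im,(3,3),0).max(2)
E
python3 - <<'E'
from h import *
c1,_,i1=V('w1');c2,_,i2=V('w2');c3,_,i3=V('w3')
d2,d3=mx(i2)<95,mx(i3)<95; w1,w2=mx(i1)>172,mx(i2)>172
box=lambda p:np.vstack([rect(p[0],p[1],0,p[3],110,110),rect(p[0],p[1],p[2],p[3],110,110)])
cyl=lambda p:np.vstack([circ(p[0],p[1],0,55),circ(p[0],p[1],p[2],55)])
print('sq w3',fit(box,[621,-97,12,0],[4,4,3,4],[(c3,d3,(130,40,280,180))]))
print('sq w2+w3',fit(box,[621,-97,12,0],[4,4,3,4],[(c3,d3,(130,40,280,180)),(c2,d2,(170,165,300,226))]))
print('rd w3',fit(cyl,[610,153,12],[4,4,3],[(c3,d3,(360,30,500,170))]))
print('rd w2+w3',fit(cyl,[610,153,12],[4,4,3],[(c3,d3,(360,30,500,170)),(c2,d2,(380,160,505,226))]))
for nm,lx,ly,x,y,z,v1,v2 in(('big',90,64,426,75,60,(130,55,235,175),(340,0,455,115)),('small',64,44,422,-132,36,(0,75,60,160),(140,0,220,95))):
    T=lambda p:rect(p[0],p[1],p[2],p[3],lx,ly)
    print(nm,'w1',fit(lambda p:T([p[0],p[1],z,p[2]]),[x,y,5],[5,5,5],[(c1,w1,v1)]),'w2',fit(lambda p:T([p[0],p[1],z,p[2]]),[x,y,5],[5,5,5],[(c2,w2,v2)]),'both',fit(T,[x,y,z,5],[4,4,5,5],[(c1,w1,v1),(c2,w2,v2)]))
E
```

```text
sq w3 (array([623.76, -97.29,   3.16,   3.02]), np.float64(7.5))
sq w2+w3 (array([624.14, -97.12,   3.41,   2.86]), np.float64(26.8))
rd w3 (array([610.92, 155.8 ,   2.34]), np.float64(4.6))
rd w2+w3 (array([611.21, 155.47,   3.05]), np.float64(19.3))
big w1 (array([426.86,  76.68,  -6.13]), np.float64(122.6)) w2 (array([425.78,  76.23,  -6.  ]), np.float64(65.6)) both (array([426.51,  76.3 ,  57.38,  -6.25]), np.float64(151.2))
small w1 (array([ 422.34, -131.44,    5.62]), np.float64(17.7)) w2 (array([ 423.37, -130.54,    6.6 ]), np.float64(72.8)) both (array([ 422.92, -131.68,   34.04,    6.76]), np.float64(92.1))
```

Request:
send_rows([
  [[0, -0.1, 0], [0, 0, 0]],
  [[0, -0.1, 0], [0, 0, 0]],
  [[0, -0.1, 0], [0, 0, 0]],
  [[0, -0.1, 0], [0, 0, 0]],
  [[0, 0, 0], [0, 0, 0]],
  [[0, 0, 0], [0, 0, 0]],
  [[0, 0, 0], [0, 0, 0]],
])

```text
time_s: 4.45
ee_pos: [699.5, -167.9, 228.8]
ee_rot: [180.0, 0.0, -179.9]
force: [-0.3, 0.4, 0.8]
gripper_width: 91.1
gripper_force: 0.0
```

Run:
```python
from h import *
c,s,im=snap('w4'); print(s['ee_pos'],s['ee_rot'])
```

```text
[ 699.45843998 -167.86818516  228.76806534] [ 1.79961578e+02  3.62419998e-02 -1.79914380e+02]
```

Request:
send_rows([
  [[0.067, -0.053, 0], [0, 0, 0]],
  [[0.067, -0.053, 0], [0, 0, 0]],
  [[0.067, -0.053, 0], [0, 0, 0]],
  [[0, 0, 0], [0, 0, 0]],
  [[0, 0, 0], [0, 0, 0]],
  [[0, 0, 0], [0, 0, 0]],
])

```text
time_s: 5.1
ee_pos: [600.6, -247.1, 228.2]
ee_rot: [180.0, 0.1, -179.8]
force: [-0.1, 0.1, 0.1]
gripper_width: 91.0
gripper_force: 0.0
```

Run:
```python
from h import *
c,s,im=snap('w5'); print(s['ee_pos'],s['ee_rot'])
v={n:V(n) for n in('w1','w2','w3','w4','w5')}
C={n:v[n][0] for n in v}; D={n:mx(v[n][2])<95 for n in v}; W={n:mx(v[n][2])>168 for n in v}
def bb(X,C,m=14):
    p=proj(C,X); a=np.clip(p.min(0)-m,0,[640,400]); b=np.clip(p.max(0)+m,0,[640,222]); return (*a.astype(int),*b.astype(int))
box=lambda p:np.vstack([rect(p[0],p[1],p[2]-12,p[3],110,110),rect(p[0],p[1],p[2],p[3],110,110)])
boxs=lambda p:np.vstack([rect(p[0],p[1],p[2]-12,p[3],p[4],p[4]),rect(p[0],p[1],p[2],p[3],p[4],p[4])])
cyl=lambda p:np.vstack([circ(p[0],p[1],p[2]-12,55),circ(p[0],p[1],p[2],55)])
vs=[(C[n],D[n],bb(box([624,-97,8,3]),C[n])) for n in('w3','w4')]
print('sq',fit(box,[624,-97,8,3],[4,4,5,3],vs),fit(boxs,[624,-97,8,3,110],[4,4,5,3,3],vs))
vr=[(C[n],D[n],bb(cyl([611,155,8]),C[n])) for n in('w3','w4')]; print('rd',fit(cyl,[611,155,8],[4,4,5],vr), [x[2] for x in vr])
for nm,lx,ly,x,y,z,vv in(('big',90,64,426.5,76.3,57,('w1','w2')),('small',64,44,423,-131.5,34,('w1','w2','w5'))):
    T=lambda p:rect(p[0],p[1],p[2],p[3],lx+p[4],ly+p[4])
    vs=[(C[n],W[n],bb(T([x,y,z,5,0]),C[n])) for n in vv]
    print(nm,fit(T,[x,y,z,5,0],[4,4,5,5,2],vs),[q[2] for q in vs])
```

```text
[ 600.57316789 -247.10223198  228.2026451 ] [ 1.79980394e+02  5.74983196e-02 -1.79837231e+02]
sq (array([623.92, -96.  ,   6.65,   3.06]), np.float64(132.0)) (array([623.65, -95.73,  10.28,   2.98, 107.39]), np.float64(15.2))
rd (array([611.1 , 156.2 ,   6.53]), np.float64(142.9)) [(np.int64(363), np.int64(33), np.int64(490), np.int64(163)), (np.int64(530), np.int64(39), np.int64(640), np.int64(164))]
big (array([426.82,  76.39,  58.91,  -6.31,  -2.01]), np.float64(6.8)) [(np.int64(125), np.int64(51), np.int64(233), np.int64(179)), (np.int64(345), np.int64(0), np.int64(445), np.int64(114))]
small (array([ 423.03, -130.87,   34.97,    6.76,   -2.23]), np.float64(3.3)) [(np.int64(0), np.int64(72), np.int64(47), np.int64(163)), (np.int64(141), np.int64(0), np.int64(223), np.int64(98)), (np.int64(399), np.int64(0), np.int64(473), np.int64(54))]
```

View pics/w5.png

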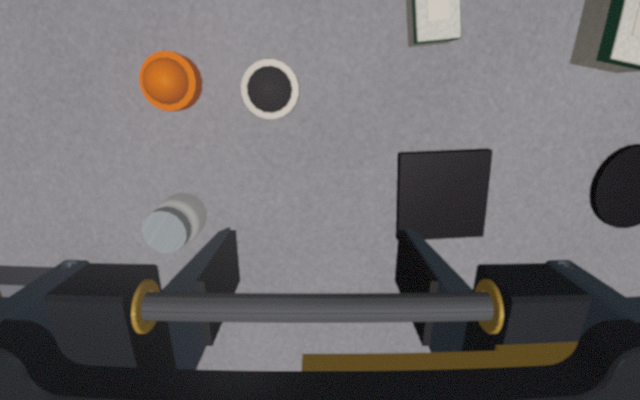

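w5 shows the target dome camera, white base with black dome, at (270,88). The orange look-alike is at (170,80), the jar at (172,225) and the square stand at (443,194). The dome choice is confirmed close up.

```bash
cat >> h.py <<'E'
from scipy.spatial.transform import Rotation as Ro
def plan(x,y,z,yaw):
    s=state(); R=Ro.from_euler('xyz',s['ee_rot'],degrees=True); T=Ro.from_euler('xyz',[180,0,yaw],degrees=True)
    d=R.inv().apply(np.array([x,y,z])-s['ee_pos']); r=(R.inv()*T).as_rotvec()
    print('at',s['ee_pos'].round(1),s['ee_rot'].round(1),'shift norm',(d/500).round(4),'rows',int(np.ceil(np.linalg.norm(d)/50)),'| turn norm',(r/.5).round(3))
E
python3 - <<'E'
from h import *
v={n:V(n) for n in('w2','w3','w4','w5')}
C={n:v[n][0] for n in v}; D={n:mx(v[n][2])<95 for n in v}
cyl=lambda p:np.vstack([circ(p[0],p[1],p[2]-12,p[3]),circ(p[0],p[1],p[2],p[3])])
print('rd',fit(cyl,[611,155,8,54],[4,4,5,2],[(C['w3'],D['w3'],(363,33,495,165)),(C['w4'],D['w4'],(530,39,640,164))]))
M={n:(mx(v[n][2])<95)|(mx(v[n][2])>172) for n in('w2','w5')}
dm=lambda p:np.vstack([circ(p[0],p[1],p[2]-20,p[3]),circ(p[0],p[1],p[2],p[3])])
a=(C['w5'],M['w5'],(228,45,312,132)); b=(C['w2'],M['w2'],(15,92,100,170))
print('dome',fit(dm,[502,-296,24,31],[4,4,5,2],[a,b]),fit(lambda p:dm([p[0],p[1],24,p[2]]),[502,-296,31],[4,4,2],[a]))
plan(426.8,76.4,120,173.7)
E
```

```text
rd (array([611.  , 153.64,  11.09,  53.31]), np.float64(7.7))
dome (array([ 503.26, -296.9 ,   32.14,   27.76]), np.float64(446.6)) (array([ 503.21, -297.87,   29.73]), np.float64(87.9))
at [ 600.7 -247.1  228. ] [ 180.     0.  -179.8] shift norm [0.346  0.6481 0.216 ] rows 8 | turn norm [0.001 0.001 0.226]
```

Request:
send_rows([
  [[0.043, 0.081, 0.027], [0, 0, 0]],
  [[0.043, 0.081, 0.027], [0, 0, 0]],
  [[0.043, 0.081, 0.027], [0, 0, 0]],
  [[0.043, 0.081, 0.027], [0, 0, 0]],
  [[0.043, 0.081, 0.027], [0, 0, 0]],
  [[0.043, 0.081, 0.027], [0, 0, 0]],
  [[0.043, 0.081, 0.027], [0, 0, 0]],
  [[0.043, 0.081, 0.027], [0, 0, 0]],
  [[0, 0, 0], [0, 0, 0.226]],
  [[0, 0, 0], [0, 0, 0]],
])

```text
time_s: 6.15
ee_pos: [427.1, 77.3, 119.7]
ee_rot: [180.0, -0.0, 173.9]
force: [0.9, -0.3, -0.6]
gripper_width: 91.8
gripper_force: 0.0
```

Run:
```python
from h import *
plan(426.8,76.4,28,173.7); snap('w6')
```

```text
at [427.1  77.3 119.7] [180.   -0.  173.9] shift norm [ 0.0003 -0.0019  0.1835] rows 2 | turn norm [ 0.    -0.     0.005]
```

View pics/w6.png

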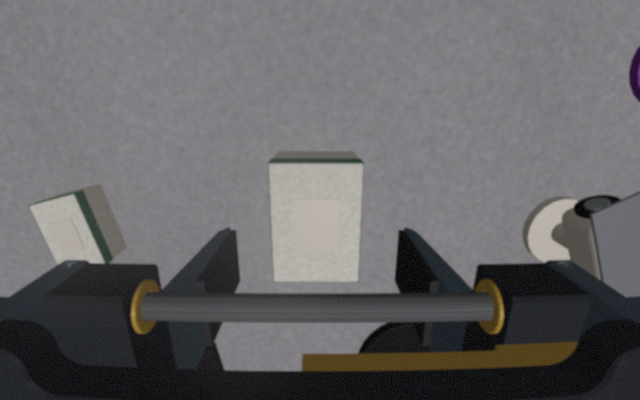

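The big carton is centred between the fingers at (317,220) and square to them. I'll descend and grip.

Request:
send_rows([
  [[0, -0.002, 0.046], [0, 0, 0]],
  [[0, 0, 0.046], [0, 0, 0]],
  [[0, 0, 0.046], [0, 0, 0]],
  [[0, 0, 0.046], [0, 0, 0]],
  [[0, 0, 0], [0, 0, 0]],
])

```text
time_s: 6.7
ee_pos: [426.3, 73.6, 26.0]
ee_rot: [-179.9, -0.3, 173.6]
force: [-0.6, -0.0, 0.0]
gripper_width: 91.2
gripper_force: 0.0
```

Request:
send_rows([
  [[0, 0, 0], [0, 0, 0]],
  [[0, 0, 0], [0, 0, 0]],
  [[0, 0, 0], [0, 0, 0]],
  [[0, 0, 0], [0, 0, 0]],
  [[0, 0, 0], [0, 0, 0]],
  [[0, 0, 0], [0, 0, 0]],
  [[0, 0, 0], [0, 0, 0]],
  [[0, 0, 0], [0, 0, 0]],
], grip=1, grip_force=20)

```text
time_s: 7.5
ee_pos: [428.2, 74.6, 29.0]
ee_rot: [179.9, 0.2, 173.6]
force: [-0.3, 0.1, 6.4]
gripper_width: 63.9
gripper_force: 20.0
```

Request:
send_rows([
  [[0, 0, -0.02], [0, 0, 0]],
  [[0, 0, -0.04], [0, 0, 0]],
  [[0, 0, -0.05], [0, 0, 0]],
  [[0, 0, -0.05], [0, 0, 0]],
  [[0, 0, 0], [0, 0, 0]],
  [[0, 0, 0], [0, 0, 0]],
])

```text
time_s: 8.1
ee_pos: [426.7, 74.1, 107.8]
ee_rot: [-180.0, -0.0, 173.6]
force: [-1.0, -0.1, -3.4]
gripper_width: 64.0
gripper_force: 20.0
```

Run:
```python
from h import *
print(state()['gripper_width'],state()['force']);plan(623.7,-95.7,60,183)
```

```text
64.00564672499377 [-1.03856138 -0.10157446 -3.40871355]
at [426.7  74.1 107.8] [-180.    -0.   173.6] shift norm [-0.4295 -0.2935  0.0956] rows 6 | turn norm [-0.    -0.    -0.328]
```

Request:
send_rows([
  [[-0.0716, -0.0489, 0], [0, 0, 0]],
  [[-0.0716, -0.0489, 0], [0, 0, 0]],
  [[-0.0716, -0.0489, 0], [0, 0, 0]],
  [[-0.0716, -0.0489, 0], [0, 0, 0]],
  [[-0.0716, -0.0489, 0], [0, 0, 0]],
  [[-0.0716, -0.0489, 0], [0, 0, 0]],
  [[0, 0, 0.02], [0, 0, -0.164]],
  [[0, 0, 0.02], [0, 0, -0.164]],
  [[0, 0, 0], [0, 0, 0]],
  [[0, 0, 0], [0, 0, 0]],
])

```text
time_s: 9.1
ee_pos: [623.2, -95.3, 86.2]
ee_rot: [179.9, -0.2, -177.1]
force: [-0.5, 0.3, -3.4]
gripper_width: 63.8
gripper_force: 20.0
```

Request:
send_rows([
  [[0, 0, 0], [0, 0, 0]],
  [[0, 0, 0], [0, 0, 0]],
  [[0, 0, 0], [0, 0, 0]],
])

```text
time_s: 9.4
ee_pos: [624.4, -95.4, 88.4]
ee_rot: [-180.0, 0.0, -177.0]
force: [0.1, 0.1, -3.5]
gripper_width: 64.2
gripper_force: 20.0
```

Run:
```python
from h import *
plan(623.7,-95.7,41,183); snap('w7');plan(623.7,-95.7,41,183)
```

```text
at [624.4 -95.4  88.4] [-180.    0. -177.] shift norm [ 0.0015 -0.0006  0.0949] rows 1 | turn norm [-0.     0.002 -0.001]
at [624.4 -95.4  88.4] [-180.    0. -177.] shift norm [ 0.0015 -0.0005  0.0948] rows 1 | turn norm [-0.     0.002 -0.001]
```

View pics/w7.png

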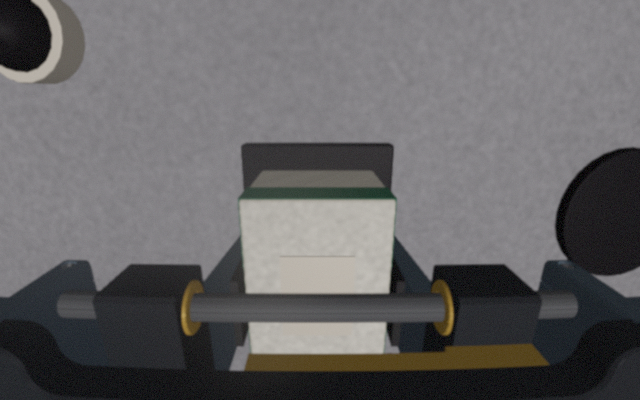

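The carton (columns 242–394) is centred on the stand (242–392) and parallel to it. I'll lower it.

Request:
send_rows([
  [[0.001, 0, 0.03], [0, 0, 0]],
  [[0, 0, 0.03], [0, 0, 0]],
  [[0, 0, 0.02], [0, 0, 0]],
  [[0, 0, 0.01], [0, 0, 0]],
  [[0, 0, 0], [0, 0, 0]],
  [[0, 0, 0], [0, 0, 0]],
])

```text
time_s: 10.05
ee_pos: [624.2, -95.6, 43.4]
ee_rot: [-180.0, 0.1, -177.0]
force: [0.0, -0.4, -3.4]
gripper_width: 63.8
gripper_force: 20.0
```

Request:
send_rows([
  [[0, 0, 0.003], [0, 0, 0]],
  [[0, 0, 0], [0, 0, 0]],
  [[0, 0, 0], [0, 0, 0]],
])

```text
time_s: 10.35
ee_pos: [623.9, -95.6, 41.8]
ee_rot: [-180.0, 0.0, -177.0]
force: [-0.2, 0.3, -2.9]
gripper_width: 63.8
gripper_force: 20.0
```

Request:
send_rows([
  [[0, 0, 0.002], [0, 0, 0]],
  [[0, 0, 0], [0, 0, 0]],
  [[0, 0, 0], [0, 0, 0]],
])

```text
time_s: 10.65
ee_pos: [624.0, -95.6, 41.0]
ee_rot: [-180.0, 0.0, -177.0]
force: [-1.3, 0.6, 1.5]
gripper_width: 63.7
gripper_force: 20.0
```

Request:
send_rows([
  [[0, 0, 0.002], [0, 0, 0]],
  [[0, 0, 0], [0, 0, 0]],
  [[0, 0, 0], [0, 0, 0]],
])

```text
time_s: 10.95
ee_pos: [624.0, -95.6, 41.0]
ee_rot: [-180.0, 0.1, -177.0]
force: [-3.1, 0.1, 7.0]
gripper_width: 64.0
gripper_force: 20.0
```

Request:
send_rows([
  [[0, 0, 0], [0, 0, 0]],
  [[0, 0, 0], [0, 0, 0]],
  [[0, 0, 0], [0, 0, 0]],
  [[0, 0, -0.03], [0, 0, 0]],
  [[0, 0, -0.07], [0, 0, 0]],
  [[0, 0, -0.08], [0, 0, 0]],
  [[0, 0, -0.08], [0, 0, 0]],
  [[0, 0, 0], [0, 0, 0]],
], grip=0)

```text
time_s: 11.75
ee_pos: [627.3, -96.1, 175.7]
ee_rot: [-179.8, 0.7, -177.0]
force: [0.5, -0.1, -0.2]
gripper_width: 91.0
gripper_force: 0.0
```

Run:
```python
from h import *
print(state()['gripper_width']);plan(540,-297.5,180,180)
```

```text
90.96969284918829
at [627.3 -96.1 175.7] [-179.8    0.7 -177. ] shift norm [ 0.1952 -0.3931 -0.0099] rows 5 | turn norm [-0.005  0.024  0.104]
```

Request:
send_rows([
  [[0.038, -0.0785, 0], [0, 0, 0]],
  [[0.038, -0.0785, 0], [0, 0, 0]],
  [[0.038, -0.0785, 0], [0, 0, 0]],
  [[0.038, -0.0785, 0], [0, 0, 0]],
  [[0.038, -0.0785, 0], [0, 0, 0.104]],
  [[0, 0, 0], [0, 0, 0]],
  [[0, 0, 0], [0, 0, 0]],
  [[0, 0, 0], [0, 0, 0]],
], grip=0.12)

```text
time_s: 12.55
ee_pos: [539.2, -295.6, 168.7]
ee_rot: [179.9, -0.0, -180.0]
force: [-0.2, -0.5, 0.2]
gripper_width: 80.2
gripper_force: 0.0
```

Run:
```python
from h import *
c,s,im=snap('w8'); print(s['ee_pos'],s['ee_rot'])
v=mx(im); p=proj(c,[[503,-297.5,24],[503,-297.5,47],[534,-297.5,24],[627,-96,72]]); print(p.round())
a,b=p[0].astype(int)
M=(v<90)|(v>180)
dm=lambda q:np.vstack([circ(q[0],q[1],24-20,q[2]),circ(q[0],q[1],24,q[2])])
top=lambda q:circ(q[0],q[1],23,q[2])
roi=(max(a-52,0),max(b-55,0),a+52,min(b+55,225)); print(roi)
print('dome sil',fit(dm,[503,-297.5,30],[3,3,2],[(c,M,roi)]),'rim',fit(top,[503,-297.5,30],[3,3,2],[(c,M,roi)]))
D=v<80; print('black',fit(lambda q:np.vstack([circ(q[0],q[1],24,23),circ(q[0],q[1],36,20),circ(q[0],q[1],44,10),circ(q[0],q[1],47,2)]),[503,-297.5],[3,3],[(c,D,roi)]))
save('w8c',cv2.resize(im[:260,100:520],None,fx=1.9,fy=1.9))
```

```text
[ 539.21903713 -295.59179678  168.74767609] [ 1.79936946e+02 -3.93465386e-02 -1.79958566e+02]
[[315. 156.]
 [315. 160.]
 [315. 189.]
 [533. 300.]]
(np.int64(262), np.int64(101), np.int64(366), np.int64(211))
dome sil (array([ 503.52, -297.63,   29.23]), np.float64(130.0)) rim (array([ 503.24, -297.6 ,   29.54]), np.float64(125.9))
black (array([ 503.54, -297.8 ]), np.float64(34.8))
```

View pics/w8.png

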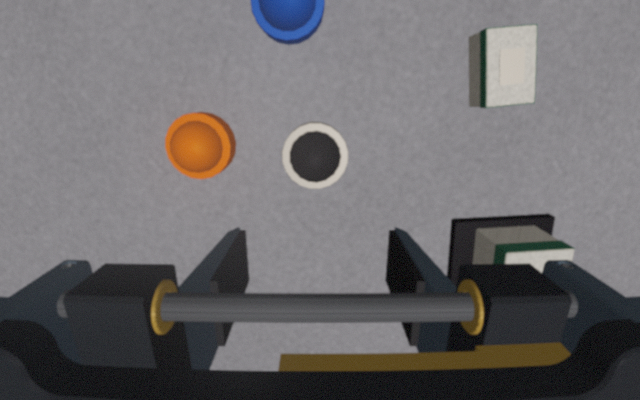

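The white dome camera is at (315,156). The orange look-alike is clear at (200,146) and the big carton sits on the stand. The dome is at (503.4, -297.7).

Run:
```python
from h import *
plan(503.4,-297.7,18,180)
```

```text
at [ 539.4 -295.3  168.9] [ 179.9   -0.  -179.9] shift norm [ 0.0719 -0.005   0.3019] rows 4 | turn norm [ 0.002 -0.001  0.003]
```

Request:
send_rows([
  [[0.072, -0.005, 0.05], [0, 0, 0]],
  [[0, 0, 0.08], [0, 0, 0]],
  [[0, 0, 0.08], [0, 0, 0]],
  [[0, 0, 0.06], [0, 0, 0]],
  [[0, 0, 0.03], [0, 0, 0]],
  [[0, 0, 0], [0, 0, 0]],
  [[0, 0, 0], [0, 0, 0]],
  [[0, 0, 0], [0, 0, 0]],
])

```text
time_s: 13.4
ee_pos: [504.3, -299.0, 20.7]
ee_rot: [-179.9, 0.1, -179.9]
force: [-0.1, 0.9, 0.3]
gripper_width: 80.0
gripper_force: 0.0
```

Run:
```python
from h import *
plan(503.4,-297.7,18,180)
```

```text
at [ 504.3 -299.    20.7] [-1.799e+02  1.000e-01 -1.799e+02] shift norm [0.0018 0.0026 0.0055] rows 1 | turn norm [-0.003  0.005  0.002]
```

Request:
send_rows([
  [[0.002, 0.003, 0.005], [0, 0, 0]],
  [[0, 0, 0], [0, 0, 0]],
  [[0, 0, 0], [0, 0, 0]],
  [[0, 0, 0], [0, 0, 0]],
])

```text
time_s: 13.8
ee_pos: [502.2, -297.6, 17.2]
ee_rot: [-180.0, 0.0, 180.0]
force: [-0.5, -0.7, 0.1]
gripper_width: 80.3
gripper_force: 0.0
```

Request:
send_rows([
  [[0, 0, 0], [0, 0, 0]],
  [[0, 0, 0], [0, 0, 0]],
  [[0, 0, 0], [0, 0, 0]],
  [[0, 0, 0], [0, 0, 0]],
  [[0, 0, 0], [0, 0, 0]],
  [[0, 0, 0], [0, 0, 0]],
  [[0, 0, 0], [0, 0, 0]],
  [[0, 0, 0], [0, 0, 0]],
], grip=1)

```text
time_s: 14.6
ee_pos: [502.1, -297.5, 16.9]
ee_rot: [180.0, 0.0, 180.0]
force: [0.2, -1.1, -0.4]
gripper_width: 61.2
gripper_force: 20.0
```

Request:
send_rows([
  [[0, 0, -0.02], [0, 0, 0]],
  [[0, 0, -0.06], [0, 0, 0]],
  [[0, 0, -0.08], [0, 0, 0]],
  [[0, 0, -0.08], [0, 0, 0]],
  [[0, 0, -0.06], [0, 0, 0]],
  [[0, 0, 0], [0, 0, 0]],
  [[0, 0, 0], [0, 0, 0]],
])

```text
time_s: 15.3
ee_pos: [501.8, -297.3, 167.1]
ee_rot: [-180.0, 0.0, -180.0]
force: [-0.2, -0.7, -1.9]
gripper_width: 61.4
gripper_force: 20.0
```

Run:
```python
from h import *
plan(624,-95.6,165,183)
```

```text
at [ 501.8 -297.3  167.1] [-180.    0. -180.] shift norm [-0.2444  0.4033  0.0044] rows 5 | turn norm [-0.     0.001 -0.105]
```

Request:
send_rows([
  [[-0.0482, 0.0807, 0], [0, 0, 0]],
  [[-0.0482, 0.0807, 0], [0, 0, 0]],
  [[-0.0482, 0.0807, 0], [0, 0, 0]],
  [[-0.0482, 0.0807, 0], [0, 0, 0]],
  [[-0.0482, 0.0807, 0], [0, 0, -0.105]],
  [[0, 0, 0], [0, 0, 0]],
  [[0, 0, 0], [0, 0, 0]],
  [[0, 0, 0], [0, 0, 0]],
])

```text
time_s: 16.1
ee_pos: [621.3, -96.3, 165.3]
ee_rot: [180.0, -0.2, -177.0]
force: [0.0, 0.8, -2.4]
gripper_width: 61.6
gripper_force: 20.0
```

Run:
```python
from h import *
plan(622.3,-95.6,92,183); c,s,im=snap('w9'); p=proj(c,rect(623.5,-95.6,72,3,90,64)); print(p.round())
save('w9c',cv2.resize(im[60:360,120:520],None,fx=1.9,fy=1.9))
```

```text
at [621.3 -96.3 165.3] [ 180.    -0.2 -177. ] shift norm [-0.0026  0.0013  0.1466] rows 2 | turn norm [ 0.001 -0.007 -0.001]
[[356. 265.]
 [360. 159.]
 [276. 159.]
 [280. 265.]]
```

View pics/w9c.png

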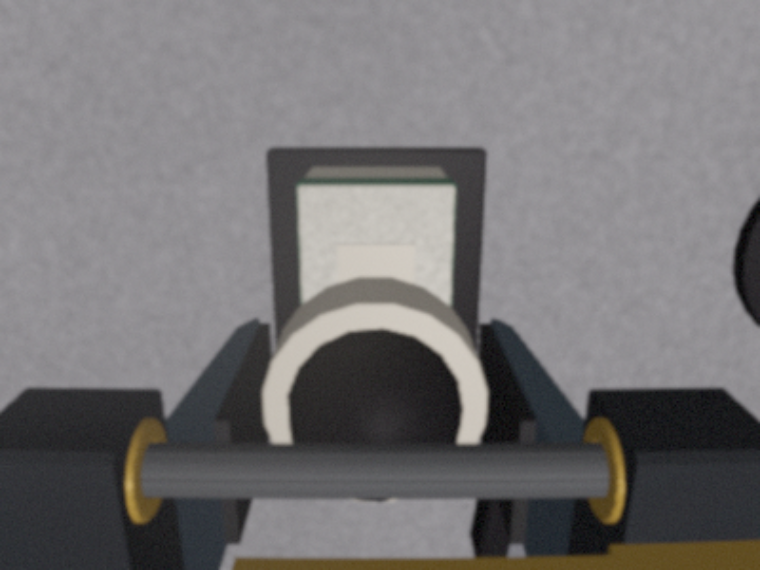

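Run:
```python
from h import *
c,s,im=V('w9'); g=cv2.GaussianBlur(im,(3,3),0).mean(2)
prof=g[130:175,300:335].mean(1)
print([(130+i,int(v)) for i,v in enumerate(prof)])
R=rect(623.7,-95.7,12,3,110,110);print('stand near edge',proj(c,[(R[1]+R[2])/2]).round(1), 'sides at row~',proj(c,R).round(1).tolist())
for z in(60+12,12):
  Q=rect(623.5,-95.6,z,3,90,64);print('carton near edge z',z,proj(c,[(Q[1]+Q[2])/2]).round(1))
```

```text
[(130, 145), (131, 145), (132, 146), (133, 146), (134, 146), (135, 144), (136, 132), (137, 108), (138, 81), (139, 67), (140, 66), (141, 68), (142, 69), (143, 70), (144, 70), (145, 71), (146, 76), (147, 88), (148, 103), (149, 112), (150, 114), (151, 113), (152, 108), (153, 95), (154, 81), (155, 81), (156, 103), (157, 139), (158, 170), (159, 186), (160, 191), (161, 192), (162, 191), (163, 191), (164, 190), (165, 190), (166, 191), (167, 191), (168, 191), (169, 191), (170, 191), (171, 191), (172, 191), (173, 191), (174, 191)]
stand near edge [[317.6 137.9]] sides at row~ [[371.0, 246.0], [376.5, 137.9], [258.8, 138.1], [264.4, 246.2]]
carton near edge z 72 [[318.  158.7]]
carton near edge z 12 [[317.8 148.4]]
```

The carton lies square on the stand; edges agree with the prediction to about 0.5 mm. I'll lower the dome.

Request:
send_rows([
  [[-0.001, 0.001, 0.05], [0, 0, 0]],
  [[0, 0, 0.05], [0, 0, 0]],
  [[0, 0, 0.03], [0, 0, 0]],
  [[0, 0, 0.016], [0, 0, 0]],
  [[0, 0, 0], [0, 0, 0]],
  [[0, 0, 0], [0, 0, 0]],
  [[0, 0, 0], [0, 0, 0]],
])

```text
time_s: 16.85
ee_pos: [623.7, -95.6, 95.1]
ee_rot: [-180.0, 0.1, -177.0]
force: [0.9, 0.1, -2.0]
gripper_width: 61.6
gripper_force: 20.0
```

Request:
send_rows([
  [[0, 0, 0.003], [0, 0, 0]],
  [[0, 0, 0], [0, 0, 0]],
  [[0, 0, 0], [0, 0, 0]],
])

```text
time_s: 17.15
ee_pos: [623.1, -95.2, 92.7]
ee_rot: [-180.0, 0.0, -177.0]
force: [-0.1, -0.0, -1.6]
gripper_width: 61.8
gripper_force: 20.0
```

Request:
send_rows([
  [[0.002, -0.001, 0.003], [0, 0, 0]],
  [[0, 0, 0], [0, 0, 0]],
  [[0, 0, 0], [0, 0, 0]],
])

```text
time_s: 17.45
ee_pos: [622.0, -95.8, 90.8]
ee_rot: [180.0, -0.0, -177.0]
force: [-0.4, 0.1, -1.3]
gripper_width: 61.4
gripper_force: 20.0
```

Request:
send_rows([
  [[0, 0, 0.002], [0, 0, 0]],
  [[0, 0, 0], [0, 0, 0]],
  [[0, 0, 0], [0, 0, 0]],
])

```text
time_s: 17.75
ee_pos: [622.1, -95.8, 89.9]
ee_rot: [180.0, -0.0, -177.0]
force: [0.8, 0.9, -1.8]
gripper_width: 61.5
gripper_force: 20.0
```

Request:
send_rows([
  [[0, 0, 0.002], [0, 0, 0]],
  [[0, 0, 0], [0, 0, 0]],
  [[0, 0, 0], [0, 0, 0]],
])

```text
time_s: 18.05
ee_pos: [622.1, -95.8, 88.9]
ee_rot: [180.0, 0.0, -177.0]
force: [-0.3, 0.8, -1.5]
gripper_width: 61.7
gripper_force: 20.0
```

Request:
send_rows([
  [[0, 0, 0.001], [0, 0, 0]],
  [[0, 0, 0], [0, 0, 0]],
  [[0, 0, 0], [0, 0, 0]],
])

```text
time_s: 18.35
ee_pos: [622.1, -95.8, 88.9]
ee_rot: [180.0, 0.0, -177.0]
force: [-1.0, 0.7, 2.2]
gripper_width: 61.5
gripper_force: 20.0
```

Request:
send_rows([
  [[0, 0, 0], [0, 0, 0]],
  [[0, 0, 0], [0, 0, 0]],
  [[0, 0, 0], [0, 0, 0]],
  [[0, 0, -0.03], [0, 0, 0]],
  [[0, 0, -0.08], [0, 0, 0]],
  [[0, 0, -0.08], [0, 0, 0]],
  [[0, 0, -0.09], [0, 0, 0]],
  [[0, 0, 0], [0, 0, 0]],
  [[0, 0, 0], [0, 0, 0]],
], grip=0.12)

```text
time_s: 19.25
ee_pos: [622.5, -95.8, 229.5]
ee_rot: [-180.0, 0.1, -177.0]
force: [0.2, 0.5, -0.3]
gripper_width: 80.3
gripper_force: 0.0
```

Run:
```python
from h import *
plan(540,240,228,180)
```

```text
at [622.5 -95.8 229.5] [-1.80e+02  1.00e-01 -1.77e+02] shift norm [0.1295 0.6794 0.0023] rows 7 | turn norm [-0.001  0.005  0.105]
```

Request:
send_rows([
  [[0.018, 0.096, 0], [0, 0, 0]],
  [[0.018, 0.096, 0], [0, 0, 0]],
  [[0.018, 0.096, 0], [0, 0, 0]],
  [[0.018, 0.096, 0], [0, 0, 0]],
  [[0.018, 0.096, 0], [0, 0, 0]],
  [[0.018, 0.096, 0], [0, 0, 0]],
  [[0.018, 0.096, 0], [0, 0, 0.105]],
  [[0, 0, 0], [0, 0, 0]],
  [[0, 0, 0], [0, 0, 0]],
  [[0, 0, 0], [0, 0, 0]],
], grip=0.25)

```text
time_s: 20.25
ee_pos: [541.3, 235.3, 227.2]
ee_rot: [-179.9, -0.1, 180.0]
force: [0.1, -0.2, -0.8]
gripper_width: 68.4
gripper_force: 0.0
```

Run:
```python
from h import *
c,s,im=snap('w10'); print(s['ee_pos'],s['ee_rot'])
```

```text
[541.31081652 235.33329206 227.15690952] [-1.79916557e+02 -1.19728620e-01  1.79974529e+02]
```

Request:
send_rows([
  [[0, 0.08, 0], [0, 0, 0]],
  [[0, 0.08, 0], [0, 0, 0]],
  [[0, 0, 0], [0, 0, 0]],
  [[0, 0, 0], [0, 0, 0]],
  [[0, 0, 0], [0, 0, 0]],
])

```text
time_s: 20.8
ee_pos: [541.9, 314.7, 228.2]
ee_rot: [-180.0, -0.0, 179.9]
force: [0.7, 0.1, 0.3]
gripper_width: 68.3
gripper_force: 0.0
```

Run:
```python
from h import *
c,s,im=snap('w11'); print(s['ee_pos'],s['ee_rot'])
a=V('w10')[2]
p,q=proj(V('w10')[0],[[469,294,60]])[0],proj(c,[[469,294,60]])[0]; print(p,q)
def cr(im,p):
    x,y=int(max(p[0]-95,0)),int(max(p[1]-100,0)); x=min(x,450);return x,y,cv2.resize(im[y:y+200,x:x+190],(380,400))
A=cr(a,p);B=cr(im,q);print(A[:2],B[:2]); save('w11c',np.hstack([A[2],B[2]]))
```

```text
[541.86513182 314.73967225 228.22678642] [-1.79953132e+02 -2.88349499e-02  1.79896860e+02]
[378.54753978 115.44147894] [295.56105464 114.48726527]
(283, 15) (200, 14)
```

View pics/w11c.png

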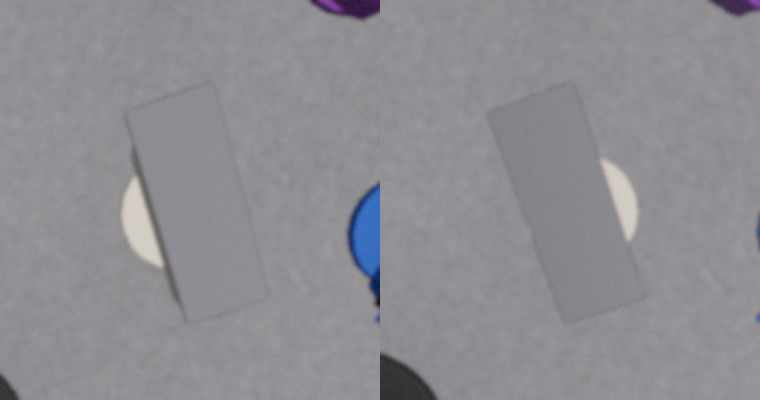

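Both crops show the grey visor as a rectangle. Its corners in the left crop are (126,109), (212,83), (268,297) and (187,322). The white foot shows to the left in w10 and to the right in w11. I'll fit the visor and the foot.

Run:
```python
from h import *
from scipy.optimize import least_squares
c0,_,i0=V('w10');c1,_,i1=V('w11')
P=np.array([(126,109),(212,83),(268,297),(187,322)])/2+[283,15]; Q=np.array([(108,111),(193,82),(264,298),(188,323)])/2+[200,14]
# visor rectangle fit, corner order: find via angle
def order(p): # local corners (-x,-y?) near-base end first
    x,y,z,a,lx,ly=p; return rect(x,y,z,a,lx,ly)[[2,1,0,3]]
f=lambda p:np.r_[(proj(c0,order(p))-P).ravel(),(proj(c1,order(p))-Q).ravel()]
best=None
r=least_squares(f,[469,294,80,15,100,40]); print(r.x.round(2),r.fun.round(1))
# foot arcs
x,y,z,a=r.x[:4]
ms=[]
for c,im in((c0,i0),(c1,i1)):
    m=(mx(im)>178); box=np.vstack([order([x,y,z,a,100,40])]); ms.append((c,m,box))
def cost(p):
    e=0
    for c,m,box in ms:
        foot=render(c,np.vstack([circ(p[0],p[1],p[3]-10,p[2]),circ(p[0],p[1],p[3],p[2])])); vis=render(c,np.vstack([order([x,y,82,a,100,41]),order([x,y,42,a,88,41])]))
        d=(foot-cv2.GaussianBlur(m.astype(np.float32),(0,0),1.5))*(1-vis)
        u,v=proj(c,[[x,y,10]])[0].astype(int); e+=(d[max(v-55,0):v+55,u-65:u+65]**2).sum()
    return e
for h in (10,9):
    r2=minimize(lambda p:cost([*p,h]),[x,y,31.5],method='Nelder-Mead'); print('foot',r2.x.round(2),r2.fun)
plan(x,y,100,180+a)
```

```text
[471.12 294.43  79.74  18.45  99.61  38.73] [ 0.   0.8 -0.2 -0.9 -0.4  0.3  0.6  0.5  0.8  0.4  0.  -0.5  0.  -0.4
 -0.9 -0. ]
foot [476.95 296.15  30.66] 6.892606735229492
foot [477.   296.18  30.68] 6.611279010772705
at [541.8 314.8 228.4] [-180.    -0.   179.9] shift norm [ 0.1413 -0.0408  0.2569] rows 3 | turn norm [-0.001 -0.001 -0.648]
```

The foot centre is (477.0, 296.2), and the visor overhangs 6 mm toward the lens, which is consistent. I'll grip over the foot centre.

Request:
send_rows([
  [[0.0648, -0.0186, 0.03], [0, 0, 0]],
  [[0.0648, -0.0186, 0.05], [0, 0, 0]],
  [[0, 0, 0.08], [0, 0, -0.216]],
  [[0, 0, 0.07], [0, 0, -0.216]],
  [[0, 0, 0], [0, 0, -0.216]],
  [[0, 0, 0], [0, 0, 0]],
  [[0, 0, 0], [0, 0, 0]],
  [[0, 0, 0], [0, 0, 0]],
])

```text
time_s: 21.65
ee_pos: [477.5, 297.8, 114.5]
ee_rot: [180.0, 0.1, -161.6]
force: [-0.9, -0.1, -0.3]
gripper_width: 68.5
gripper_force: 0.0
```

Run:
```python
from h import *
plan(477,296.2,52,198.4)
c,s,im=snap('w12')
```

```text
at [477.5 297.8 114.5] [ 1.800e+02  1.000e-01 -1.616e+02] shift norm [ 0.0022 -0.0027  0.125 ] rows 2 | turn norm [0.001 0.004 0.001]
```

View pics/w12.png

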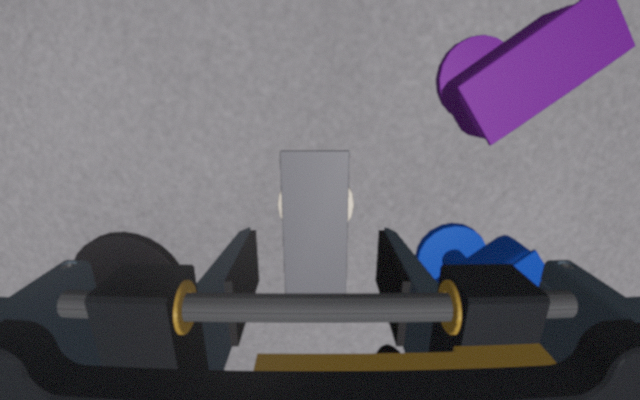

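The bullet visor is square between the fingers at (315,222), with the white foot peeking out evenly on both sides. The blue look-alike at (470,255) is lower than the gripper body will be. I'll descend and grip.

Request:
send_rows([
  [[0.002, -0.002, 0.04], [0, 0, 0]],
  [[0, 0, 0.045], [0, 0, 0]],
  [[0, 0, 0.04], [0, 0, 0]],
  [[0, 0, 0], [0, 0, 0]],
  [[0, 0, 0], [0, 0, 0]],
  [[0, 0, 0], [0, 0, 0]],
])

```text
time_s: 22.3
ee_pos: [477.1, 297.2, 52.4]
ee_rot: [180.0, 0.2, -161.5]
force: [-0.6, -0.2, -0.6]
gripper_width: 68.3
gripper_force: 0.0
```

Request:
send_rows([
  [[0, 0, 0], [0, 0, 0]],
  [[0, 0, 0], [0, 0, 0]],
  [[0, 0, 0], [0, 0, 0]],
  [[0, 0, 0], [0, 0, 0]],
  [[0, 0, 0], [0, 0, 0]],
  [[0, 0, 0], [0, 0, 0]],
  [[0, 0, 0], [0, 0, 0]],
  [[0, 0, 0], [0, 0, 0]],
], grip=1)

```text
time_s: 23.1
ee_pos: [476.2, 296.6, 51.2]
ee_rot: [-180.0, 0.0, -161.4]
force: [-0.6, -2.2, 4.6]
gripper_width: 39.9
gripper_force: 20.0
```

Request:
send_rows([
  [[0, 0, -0.02], [0, 0, 0]],
  [[0, 0, -0.05], [0, 0, 0]],
  [[0, 0, -0.05], [0, 0, 0]],
  [[0, 0, -0.04], [0, 0, 0]],
  [[0, 0, 0], [0, 0, 0]],
  [[0, 0, 0], [0, 0, 0]],
  [[0, 0, 0], [0, 0, 0]],
])

```text
time_s: 23.8
ee_pos: [475.1, 296.0, 129.4]
ee_rot: [-180.0, -0.2, -161.4]
force: [0.3, -0.4, -2.5]
gripper_width: 39.6
gripper_force: 20.0
```

Run:
```python
from h import *
plan(611,153.8,110,183)
```

```text
at [475.1 296.  129.4] [-180.    -0.2 -161.4] shift norm [-0.1673 -0.3562  0.0385] rows 4 | turn norm [-0.002 -0.006  0.543]
```

Request:
send_rows([
  [[-0.0415, -0.0885, 0], [0, 0, 0]],
  [[-0.0415, -0.0885, 0], [0, 0, 0]],
  [[-0.0415, -0.0885, 0], [0, 0, 0]],
  [[-0.0415, -0.0885, 0], [0, 0, 0]],
  [[0, 0, 0.02], [0, 0, 0.27]],
  [[0, 0, 0.02], [0, 0, 0.27]],
  [[0, 0, 0], [0, 0, 0]],
  [[0, 0, 0], [0, 0, 0]],
  [[0, 0, 0], [0, 0, 0]],
])

```text
time_s: 24.7
ee_pos: [611.1, 155.6, 111.0]
ee_rot: [180.0, 0.0, -176.8]
force: [0.4, 0.1, -2.4]
gripper_width: 39.7
gripper_force: 20.0
```

Run:
```python
from h import *
plan(610.3,153.8,66,183)
```

```text
at [611.1 155.6 111. ] [ 180.     0.  -176.8] shift norm [ 0.0018 -0.0035  0.0899] rows 1 | turn norm [0.    0.    0.008]
```

Request:
send_rows([
  [[0.002, -0.0035, 0.03], [0, 0, 0.008]],
  [[0, 0, 0.04], [0, 0, 0]],
  [[0, 0, 0.018], [0, 0, 0]],
  [[0, 0, 0], [0, 0, 0]],
  [[0, 0, 0], [0, 0, 0]],
  [[0, 0, 0], [0, 0, 0]],
  [[0, 0, 0], [0, 0, 0]],
])

```text
time_s: 25.4
ee_pos: [610.8, 153.6, 67.9]
ee_rot: [180.0, 0.1, -177.1]
force: [0.7, -0.1, -2.8]
gripper_width: 39.8
gripper_force: 20.0
```

Run:
```python
from h import *
plan(610.3,153.8,64,183)
```

```text
at [610.8 153.6  67.9] [ 1.800e+02  1.000e-01 -1.771e+02] shift norm [0.001  0.0004 0.0078] rows 1 | turn norm [ 0.001  0.004 -0.004]
```

Request:
send_rows([
  [[0.001, 0, 0.005], [0, 0, 0]],
  [[0, 0, 0], [0, 0, 0]],
  [[0, 0, 0], [0, 0, 0]],
  [[0, 0, 0], [0, 0, 0]],
])

```text
time_s: 25.8
ee_pos: [609.8, 153.4, 64.5]
ee_rot: [180.0, 0.0, -177.1]
force: [0.1, -0.8, -3.3]
gripper_width: 39.9
gripper_force: 20.0
```

Request:
send_rows([
  [[0, 0, 0.003], [0, 0, 0]],
  [[0, 0, 0], [0, 0, 0]],
  [[0, 0, 0], [0, 0, 0]],
])

```text
time_s: 26.1
ee_pos: [610.1, 153.5, 63.2]
ee_rot: [180.0, 0.1, -177.1]
force: [-0.2, -1.0, -0.4]
gripper_width: 39.9
gripper_force: 20.0
```

Request:
send_rows([
  [[0, 0, 0.001], [0, 0, 0]],
  [[0, 0, 0], [0, 0, 0]],
  [[0, 0, 0], [0, 0, 0]],
])

```text
time_s: 26.4
ee_pos: [610.1, 153.5, 63.2]
ee_rot: [180.0, 0.1, -177.1]
force: [-0.8, -0.1, 4.8]
gripper_width: 39.6
gripper_force: 20.0
```

Request:
send_rows([
  [[0, 0, 0], [0, 0, 0]],
  [[0, 0, 0], [0, 0, 0]],
  [[0, 0, 0], [0, 0, 0]],
  [[0, 0, -0.03], [0, 0, 0]],
  [[0, 0, -0.09], [0, 0, 0]],
  [[0, 0, -0.09], [0, 0, 0]],
  [[0, 0, -0.09], [0, 0, 0]],
  [[0, 0, 0], [0, 0, 0]],
  [[0, 0, 0], [0, 0, 0]],
], grip=0.2)

```text
time_s: 27.3
ee_pos: [610.0, 153.5, 213.3]
ee_rot: [180.0, 0.1, -177.1]
force: [-0.7, -0.6, -0.8]
gripper_width: 72.8
gripper_force: 0.0
```

Run:
```python
from h import *
plan(423,-131,215,96.8)
```

```text
at [610.  153.5 213.3] [ 1.800e+02  1.000e-01 -1.771e+02] shift norm [ 0.4019 -0.5495 -0.0045] rows 7 | turn norm [4.000e-03 3.000e-03 3.004e+00]
```

Request:
send_rows([
  [[0.05, -0.0685, 0], [0, 0, 0]],
  [[0.05, -0.0685, 0], [0, 0, 0]],
  [[0.05, -0.0685, 0], [0, 0, 0]],
  [[0.05, -0.0685, 0], [0, 0, 0]],
  [[0.05, -0.0685, 0], [0, 0, 0]],
  [[0.05, -0.0685, 0], [0, 0, 0]],
  [[0.05, -0.0685, 0], [0, 0, 0]],
  [[0.05, -0.0685, 0], [0, 0, 0]],
  [[0, 0, 0], [0, 0, 0.273]],
  [[0, 0, 0], [0, 0, 0.273]],
], grip=0.05)

```text
time_s: 28.3
ee_pos: [421.7, -131.0, 210.5]
ee_rot: [180.0, -0.2, 166.7]
force: [0.2, -0.1, 0.3]
gripper_width: 86.4
gripper_force: 0.0
```

Request:
send_rows([
  [[0, 0, 0.01], [0, 0, 0.273]],
  [[0, 0, 0.01], [0, 0, 0.273]],
  [[0, 0, 0.01], [0, 0, 0.273]],
  [[0, 0, 0.01], [0, 0, 0.273]],
  [[0, 0, 0.01], [0, 0, 0.273]],
  [[0, 0, 0.01], [0, 0, 0.273]],
  [[0, 0, 0.01], [0, 0, 0.273]],
  [[0, 0, 0.01], [0, 0, 0.273]],
  [[0, 0, 0.01], [0, 0, 0.273]],
])

```text
time_s: 29.2
ee_pos: [422.2, -129.8, 165.2]
ee_rot: [-179.8, -0.1, 96.5]
force: [-0.1, -0.4, 0.6]
gripper_width: 87.0
gripper_force: 0.0
```

Request:
send_rows([
  [[0, 0, 0], [0, 0, 0]],
  [[0, 0, 0], [0, 0, 0]],
  [[0, 0, 0], [0, 0, 0]],
])

```text
time_s: 29.5
ee_pos: [423.4, -130.2, 167.0]
ee_rot: [-179.9, -0.0, 96.9]
force: [-0.7, 0.1, 0.3]
gripper_width: 86.6
gripper_force: 0.0
```

Run:
```python
from h import *
plan(423,-131,18,96.8)
c,s,im=snap('w13'); W=mx(im)>172
print(proj(c,rect(423,-131,35,6.8,62,42)).round(0).tolist())
T=lambda p:rect(p[0],p[1],35,p[2],64+p[3],44+p[3])
u,v=proj(c,[[423,-131,35]])[0].astype(int)
print(fit(T,[423,-131,6.8,-2],[4,4,3,1],[(c,W,(u-65,max(v-60,0),u+65,min(v+60,225 if 0 else 400)))]))
```

```text
at [ 423.4 -130.2  167. ] [-179.9   -0.    96.9] shift norm [-0.0017 -0.0007  0.298 ] rows 3 | turn norm [-0.002 -0.001  0.005]
[[350.0, 177.0], [281.0, 177.0], [283.0, 220.0], [349.0, 221.0]]
(array([ 423.22, -130.68,    6.73,   -3.12]), np.float64(2.3))
```

View pics/w13.png

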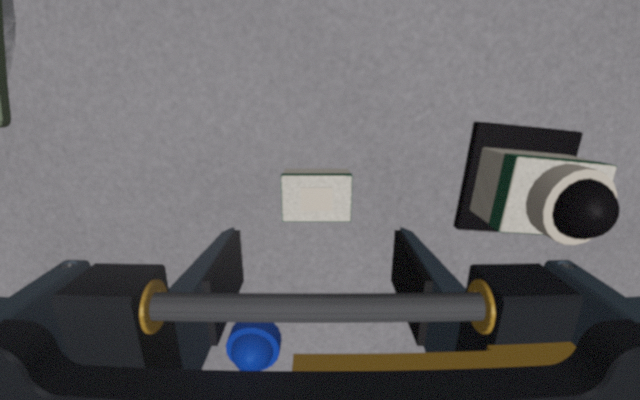

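The small carton is centred between the fingers at (316,196) and the dome stands on the big carton at (580,205). I'll grip.

Request:
send_rows([
  [[-0.001, 0, 0.05], [0, 0, 0]],
  [[0, 0, 0.08], [0, 0, 0]],
  [[0, 0, 0.08], [0, 0, 0]],
  [[0, 0, 0.06], [0, 0, 0]],
  [[0, 0, 0.028], [0, 0, 0]],
  [[0, 0, 0], [0, 0, 0]],
  [[0, 0, 0], [0, 0, 0]],
  [[0, 0, 0], [0, 0, 0]],
])

```text
time_s: 30.35
ee_pos: [424.8, -131.1, 19.5]
ee_rot: [179.9, 0.1, 96.9]
force: [-0.9, 0.1, 0.6]
gripper_width: 86.6
gripper_force: 0.0
```

Request:
send_rows([
  [[0, 0, 0], [0, 0, 0]],
  [[0, 0, 0], [0, 0, 0]],
  [[0, 0, 0], [0, 0, 0]],
  [[0, 0, 0], [0, 0, 0]],
  [[0, 0, 0], [0, 0, 0]],
  [[0, 0, 0], [0, 0, 0]],
  [[0, 0, 0], [0, 0, 0]],
  [[0, 0, 0], [0, 0, 0]],
], grip=1)

```text
time_s: 31.15
ee_pos: [423.8, -130.8, 18.8]
ee_rot: [180.0, 0.0, 96.8]
force: [-1.2, 1.3, 5.7]
gripper_width: 64.0
gripper_force: 20.0
```

Request:
send_rows([
  [[0, 0, -0.02], [0, 0, 0]],
  [[0, 0, -0.06], [0, 0, 0]],
  [[0, 0, -0.08], [0, 0, 0]],
  [[0, 0, -0.08], [0, 0, 0]],
  [[0, 0, -0.08], [0, 0, 0]],
  [[0, 0, 0], [0, 0, 0]],
  [[0, 0, 0], [0, 0, 0]],
  [[0, 0, 0], [0, 0, 0]],
])

```text
time_s: 31.95
ee_pos: [422.5, -130.3, 177.2]
ee_rot: [-179.8, -0.1, 96.8]
force: [-0.0, 0.2, -1.7]
gripper_width: 63.8
gripper_force: 20.0
```

Run:
```python
from h import *
plan(617.3,29,177,93)
```

```text
at [ 422.5 -130.3  177.2] [-1.798e+02 -1.000e-01  9.680e+01] shift norm [ 2.701e-01  4.247e-01 -4.000e-04] rows 6 | turn norm [-0.005 -0.003  0.134]
```

Request:
send_rows([
  [[0.045, 0.0708, 0], [0, 0, 0]],
  [[0.045, 0.0708, 0], [0, 0, 0]],
  [[0.045, 0.0708, 0], [0, 0, 0]],
  [[0.045, 0.0708, 0], [0, 0, 0]],
  [[0.045, 0.0708, 0], [0, 0, 0]],
  [[0.045, 0.0708, 0], [0, 0, 0]],
  [[0, 0, 0], [0, 0, 0.134]],
  [[0, 0, 0], [0, 0, 0]],
  [[0, 0, 0], [0, 0, 0]],
  [[0, 0, 0], [0, 0, 0]],
])

```text
time_s: 32.95
ee_pos: [617.6, 27.9, 177.7]
ee_rot: [-179.9, -0.0, 93.0]
force: [-0.3, -0.4, -1.4]
gripper_width: 63.6
gripper_force: 20.0
```

Run:
```python
from h import *
plan(617.2,29,20,93)
```

```text
at [617.6  27.9 177.7] [-179.9   -0.    93. ] shift norm [ 0.0021 -0.      0.3153] rows 4 | turn norm [-0.004 -0.    -0.   ]
```

Request:
send_rows([
  [[0.002, 0, 0.06], [0, 0, 0]],
  [[0, 0, 0.08], [0, 0, 0]],
  [[0, 0, 0.08], [0, 0, 0]],
  [[0, 0, 0.06], [0, 0, 0]],
  [[0, 0, 0.026], [0, 0, 0]],
  [[0, 0, 0], [0, 0, 0]],
  [[0, 0, 0], [0, 0, 0]],
  [[0, 0, 0], [0, 0, 0]],
])

```text
time_s: 33.75
ee_pos: [620.0, 29.5, 27.5]
ee_rot: [179.8, -0.0, 93.0]
force: [0.6, 1.4, -1.3]
gripper_width: 64.0
gripper_force: 20.0
```

Run:
```python
from h import *
plan(617.2,29,19,93)
```

```text
at [620.   29.5  27.5] [179.8  -0.   93. ] shift norm [-0.0007 -0.0057  0.017 ] rows 1 | turn norm [ 0.008 -0.    -0.   ]
```

Request:
send_rows([
  [[-0.001, -0.004, 0.008], [0, 0, 0]],
  [[0, 0, 0], [0, 0, 0]],
  [[0, 0, 0], [0, 0, 0]],
  [[0, 0, 0], [0, 0, 0]],
  [[0, 0, 0], [0, 0, 0]],
])

```text
time_s: 34.25
ee_pos: [616.6, 29.0, 21.6]
ee_rot: [180.0, -0.0, 93.0]
force: [-0.5, 0.2, -1.3]
gripper_width: 63.9
gripper_force: 20.0
```

Run:
```python
from h import *
plan(617.2,29,19,93)
```

```text
at [616.6  29.   21.6] [180.  -0.  93.] shift norm [-0.0001  0.0011  0.0051] rows 1 | turn norm [ 0.001 -0.     0.   ]
```

Request:
send_rows([
  [[0, 0.001, 0.004], [0, 0, 0]],
  [[0, 0, 0], [0, 0, 0]],
  [[0, 0, 0], [0, 0, 0]],
  [[0, 0, 0], [0, 0, 0]],
])

```text
time_s: 34.65
ee_pos: [617.0, 29.0, 19.4]
ee_rot: [-180.0, -0.0, 93.0]
force: [-0.2, -1.0, -0.7]
gripper_width: 63.9
gripper_force: 20.0
```

Request:
send_rows([
  [[0, 0, 0.002], [0, 0, 0]],
  [[0, 0, 0], [0, 0, 0]],
  [[0, 0, 0], [0, 0, 0]],
])

```text
time_s: 34.95
ee_pos: [617.3, 29.0, 18.9]
ee_rot: [180.0, -0.0, 93.0]
force: [-0.6, -0.8, 3.9]
gripper_width: 63.5
gripper_force: 20.0
```

Request:
send_rows([
  [[0, 0, 0], [0, 0, 0]],
  [[0, 0, 0], [0, 0, 0]],
  [[0, 0, 0], [0, 0, 0]],
  [[0, 0, -0.03], [0, 0, 0]],
  [[0, 0, -0.09], [0, 0, 0]],
  [[0, 0, -0.09], [0, 0, 0]],
  [[0, 0, -0.09], [0, 0, 0]],
  [[0, 0, -0.09], [0, 0, 0]],
  [[0, 0, -0.09], [0, 0, 0]],
  [[0, 0, 0], [0, 0, 0]],
], grip=0.1)

```text
time_s: 35.95
ee_pos: [620.2, 29.1, 266.0]
ee_rot: [179.2, 0.0, 93.0]
force: [0.9, 0.5, 0.2]
gripper_width: 81.7
gripper_force: 0.0
```

Request:
send_rows([
  [[0, -0.08, 0], [0, 0, -0.276]],
  [[0, 0, 0], [0, 0, -0.276]],
  [[0, 0, 0], [0, 0, -0.276]],
  [[0, 0, 0], [0, 0, -0.276]],
  [[0, 0, 0], [0, 0, -0.276]],
  [[0, 0, 0], [0, 0, -0.276]],
  [[0, 0, 0], [0, 0, -0.276]],
  [[0, 0, 0], [0, 0, -0.276]],
  [[0, 0, 0], [0, 0, -0.276]],
  [[0, 0, 0], [0, 0, -0.276]],
])

```text
time_s: 36.95
ee_pos: [576.7, 26.9, 257.4]
ee_rot: [-180.0, -0.1, 172.4]
force: [-0.6, -0.2, -0.3]
gripper_width: 81.9
gripper_force: 0.0
```

Run:
```python
from h import *
plan(700,29,260,180)
```

```text
at [576.7  26.9 257.4] [-1.800e+02 -1.000e-01  1.724e+02] shift norm [-0.2438  0.0369 -0.0054] rows 3 | turn norm [-0.    -0.003 -0.266]
```

Request:
send_rows([
  [[-0.081, 0.012, 0], [0, 0, 0]],
  [[-0.081, 0.012, 0], [0, 0, 0]],
  [[-0.081, 0.012, 0], [0, 0, 0]],
  [[0, 0, 0], [0, 0, -0.266]],
  [[0, 0, 0], [0, 0, 0]],
  [[0, 0, 0], [0, 0, 0]],
  [[0, 0, 0], [0, 0, 0]],
  [[0, 0, 0], [0, 0, 0]],
])

```text
time_s: 37.75
ee_pos: [699.3, 28.0, 259.1]
ee_rot: [180.0, 0.0, 179.6]
force: [0.7, -0.7, 0.6]
gripper_width: 82.1
gripper_force: 0.0
```

Run:
```python
from h import *
c,s,im=snap('w14'); print(s['ee_pos'],s['ee_rot'])
v=mx(im); W=v>172
for nm,P,z in(('small',[617.2,29,3],35.5),):
  u,w=proj(c,[[P[0],P[1],z]])[0].astype(int)
  print(nm,fit(lambda p:rect(p[0],p[1],z,p[2],64+p[3],44+p[3]),P+[-2],[4,4,3,1],[(c,W,(u-50,w-45,u+50,w+45))]))
# stand refit in this picture: square stand outer hull incl carton? use dark|white mask
u,w=proj(c,[[611,153.8,12]])[0].astype(int)
for nm,x,y in(('sq',623.7,-95.7),):
  print(proj(c,rect(x,y,12,3,110,110)).round(1).tolist()); print(proj(c,rect(623.2,-95.6,72,3,90,64)).round(1).tolist())
  u,w=proj(c,[[x,y,96]])[0]; print('dome base c',u,w, 'dome top',proj(c,[[x,y,119]]))
print('rd',proj(c,circ(610.8,153.8,12,55)[::18]).round(1).tolist(),'foot',proj(c,circ(610.8,153.8,22,32)[::18]).round(1).tolist())
save('w14c',cv2.resize(im[0:230,90:530],None,fx=1.8,fy=1.8))
```

```text
[699.31413358  27.95126387 259.09524186] [1.79994866e+02 3.67399326e-02 1.79627887e+02]
small (array([617.85,  29.17,   3.13,  -2.9 ]), np.float64(1.5))
[[263.6, 153.6], [253.9, 58.5], [160.9, 66.4], [176.7, 159.4]]
[[232.1, 153.7], [220.6, 62.8], [157.7, 68.4], [173.1, 157.7]]
dome base c 186.77499266335315 113.33183520166295 dome top [[176.97646808 114.24836377]]
rd [[419.3, 144.7], [468.0, 98.6], [426.1, 48.6], [376.6, 98.0]] foot [[423.3, 126.2], [452.5, 98.3], [427.5, 68.9], [398.0, 98.0]]
```

View pics/w14c.png

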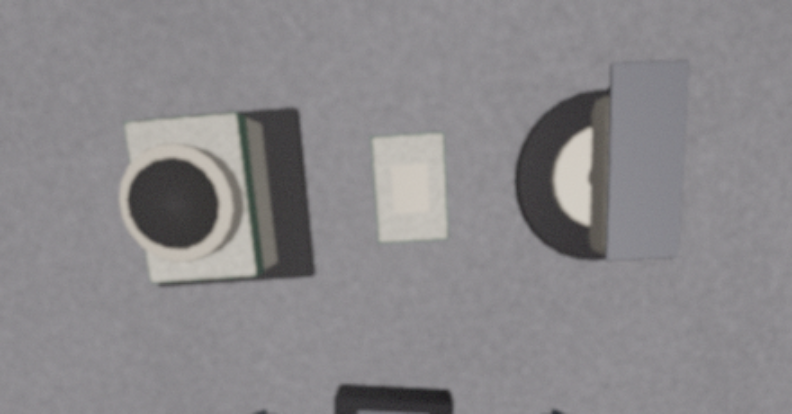

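All four things are placed upright and the small carton fits at (617.9, 29.2), within 1 mm of the midpoint. I'll make one more numeric check from straight over each stand.

Request:
send_rows([
  [[0, -0.083, 0], [0, 0, 0]],
  [[0, -0.083, 0], [0, 0, 0]],
  [[0, -0.083, 0], [0, 0, 0]],
  [[0, 0, 0], [0, 0, 0]],
  [[0, 0, 0], [0, 0, 0]],
  [[0, 0, 0], [0, 0, 0]],
  [[0, 0, 0], [0, 0, 0]],
])

```text
time_s: 38.5
ee_pos: [699.2, -95.1, 258.7]
ee_rot: [180.0, 0.0, 179.8]
force: [-0.4, 0.4, 0.5]
gripper_width: 82.2
gripper_force: 0.0
```

Run:
```python
from h import *
c,s,im=snap('w15'); print(s['ee_pos'],s['ee_rot']); v=mx(im)
def roi(P,m=12):
    p=proj(c,P); a=p.min(0)-m; b=p.max(0)+m; return (*np.clip(a,0,None).astype(int),int(b[0]),int(min(b[1],225)))
st=lambda p:np.vstack([rect(p[0],p[1],0,p[2],p[3],p[3]),rect(p[0],p[1],12,p[2],p[3],p[3]),rect(623.2,-95.6,72,3,88,62)])
M=(v<95)|(v>172); P=[623.7,-95.7,3,108]
print('stand',fit(st,P,[3,3,2,2],[(c,M,roi(st(P)))]))
T=lambda p:rect(p[0],p[1],71.5,p[2],90+p[3],64+p[3]); W=(v>150); W=W.astype(np.uint8)
# fill the dome hole: pixels inside projected dome set to 1
hole=render(c,np.vstack([circ(623,-96,96,32),circ(623,-96,110,24),circ(623,-96,119,10)]))>.3; 
P=[623.2,-95.6,3,-2]; Wf=((v>150)|hole)
print('carton',fit(T,P,[3,3,2,1],[(c,Wf,roi(T(P)))]))
D=v<80; q=lambda p:np.vstack([circ(p[0],p[1],96,23),circ(p[0],p[1],108,20),circ(p[0],p[1],116,10),circ(p[0],p[1],119,2)])
P=[623.2,-95.6]; r=roi(q(P),5); print('dome',fit(q,P,[3,3],[(c,D,r)]))
```

```text
[699.23238494 -95.1225712  258.67171759] [1.79977073e+02 1.61793254e-02 1.79769478e+02]
stand (array([623.7 , -95.58,   2.91, 105.17]), np.float64(324.8))
carton (array([622.47, -95.99,   2.99,  -0.85]), np.float64(82.4))
dome (array([623.41, -96.  ]), np.float64(49.9))
```

Request:
send_rows([
  [[0, 0.09, 0], [0, 0, 0]],
  [[0, 0.09, 0], [0, 0, 0]],
  [[0, 0.09, 0], [0, 0, 0]],
  [[0, 0.09, 0], [0, 0, 0]],
  [[0, 0.09, 0], [0, 0, 0]],
  [[0, 0.09, 0], [0, 0, 0]],
  [[0, 0.06, 0], [0, 0, 0]],
  [[0, 0, 0], [0, 0, 0]],
  [[0, 0, 0], [0, 0, 0]],
  [[0, 0, 0], [0, 0, 0]],
])

```text
time_s: 39.55
ee_pos: [700.8, 202.7, 258.5]
ee_rot: [-180.0, 0.0, 179.7]
force: [-0.0, -1.5, -0.4]
gripper_width: 82.1
gripper_force: 0.0
```

Run:
```python
from h import *
c,s,im=snap('w16'); print(s['ee_pos'],s['ee_rot'])
vv=[V('w14'),V('w16')]
x,y=610.8,153.8
def run(r,h,mask,x0):
    def cost(p):
        e=0
        for c,_,im in vv:
            m=cv2.GaussianBlur(mask(mx(im)).astype(np.float32),(0,0),1.5)
            f=render(c,np.vstack([circ(p[0],p[1],h-10,p[2]),circ(p[0],p[1],h,p[2])]))
            a=np.radians(3);cx,cy=x-6*np.cos(a),y-6*np.sin(a)
            vis=render(c,np.vstack([rect(cx,cy,95,3,104,44),rect(x,y,54,3,92,44)]))
            if r>40: vis=np.maximum(vis,render(c,circ(x,y,20,36)))
            b=proj(c,circ(x,y,h,r+8)); l=np.clip(b.min(0),0,None).astype(int);u=b.max(0).astype(int)
            e+=(((f-m)*(1-vis))[l[1]:u[1],l[0]:u[0]]**2).sum()
        return e
    q=minimize(cost,x0,method='Nelder-Mead',options=dict(initial_simplex=np.vstack([x0,np.array(x0)+np.diag([2.,2,1])]))); return q.x.round(2),round(q.fun,1)
print('stand',run(55,12,lambda v:v<95,[x,y,54])); print('foot',run(32,22,lambda v:v>172,[x,y,31]))
```

```text
[700.8143713  202.72760273 258.54639654] [-1.79965820e+02  3.73806945e-03  1.79660886e+02]
stand (array([610.83, 154.02,  53.74]), np.float64(10.5))
foot (array([610.4 , 153.92,  29.86]), np.float64(2.0))
```

Everything is within about 1 mm, so I'm handing the job in.

```bash
python3 -c "
from h import *
print(job_done())"
```

```text
the job is handed in; nothing more can be done
None
```

The job is handed in at about 40 s of the 128 s allowed: big carton squared on the square stand with the dome camera on top, bullet camera in the middle of the round stand, and small carton midway between them, all fitted within about 1 mm.

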